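# Hang the hot brass paddle on the tool rail with its S-hook

## Task

The brass paddle lying on the firebrick is still hot, so do not touch it with the gripper: take the empty S-hook off the tool rail, put its lower end up through the hole in the paddle's handle, and lift the paddle off the brick by the hook alone. Then hang the hook back over the bar of the rail and let go, so that the paddle hangs freely below it and no longer swings noticeably. Do not disturb the wooden paddle on its own hook, the mug or the tweezers.

Things in the scene. Friction and masses are not known exactly. Their poses are not given: they have to be found in the camera images.
- hook: The empty S-hook, 8 mm round steel rod, 108 mm tall, 48 wide, 90 g, flat, hanging loose on the rail's bar. Origin at its middle on the slanting shank, which runs from x -15, z +17 to x +15, z -17 mm. x and z lie in its plane, z up; y is square to it, at the start along the bar. Two half-circle bends, 32 mm wide inside: the upper open downward (free end at x +20), the lower open upward.
- hook_flank (a point): Closed side of the hook's upper bend, on the rod's centre line (hook x -20, z +30 mm), beside the bar on the robot's side. The rod is upright here and curves above and below; a good place to pinch it across its 8 mm thickness, fingers closing along the hook's y.
- hook_top (a point): Top of the hook's upper bend, on the rod's centre line (hook x 0, z +50 mm). Hung, it is 9 mm above the bar's centre line. The upper free end (x +20) ends at z +20 mm; to come off the bar the hook rises about 16 mm, then goes on up and back along its -x, because its shank runs below the bar. It goes on the opposite way.
- hook_bottom (a point): Bottom of the hook's lower bend, on the rod's centre line (hook x 0, z -50 mm), where a hung tool sits. The rod's underside is 4 mm lower. The lower bend's closed side is at hook x +20 mm, its free end at x -20 mm. A paddle hung here swings on for some 3 to 6 s after it is moved.
- hook_tip (a point): In the lower free end of the hook (hook x -20, z -23 mm): a straight, blunt, tapered tip (8 down to 5.6 mm thick) pointing up, which ends 3 mm above this point.
- paddle: Hot brass paddle: one flat plate 5 mm thick, 164 mm long, 0.15 to 0.31 kg, lying on the firebrick, its handle sticking out over one long edge of the brick (to about +y). Origin at the centre of the hole in the handle's end, on the underside; x points along the handle to the blade, z up. Handle 22 mm wide, round end 28 mm in diameter around the hole; blade 62 mm wide from x 90 to 150 mm.
- paddle_hole (a point): Centre of the round through hole, 16 mm in diameter, at mid thickness; z is the hole's axis. 66.5 mm above the bench as the paddle lies; the handle's end is 14 mm from here. The brick's edge is at least 35 mm away, so the space under the hole is free down to the bench.
- paddle_blade (a point): Middle of the paddle's blade, 120 mm from the hole along the handle.
- brick: Pale firebrick 230 x 114 x 64 mm (x, y, z), fixed. Origin at the centre of its underside on the bench.
- rail: Tool rail, fixed: an oak plank 110 x 360 x 18 mm with a steel tube bent into a gate over it. Origin at the centre of its underside on the bench; its y axis runs along the bar. The uprights are at y -165 and +165 mm.
- rail_bar (a point): Middle of the rail's level bar, on its centre line, 285 mm above the bench; x points away from the robot. Bar 10 mm in diameter, straight for 145 mm either way along y. The empty hook hangs 55 to 85 mm to one side of here, the loaded hook as far to the other; which side varies. The hanging brass paddle clears the plank by 20 mm.
- hook2: A second S-hook like the first, hanging on the rail with the wooden paddle on it. Leave it alone. Origin and axes as for the first hook.
- wood_paddle: Dark wooden paddle 8 mm thick, 169 mm long, 56 mm wide, hanging on the second hook. Leave it alone. Origin at the centre of its hole; x points to its blade (down).
- mug: Enamel mug with a chequered pattern, 90 mm in diameter, 90 mm high, standing on the bench. Leave it alone. Origin at the centre of its underside.
- tweezers: Steel tweezers, 160 mm long, 9 mm high, lying on the bench between brick and rail. Leave them alone. Origin at their middle.
There are look-alikes about, which are no part of the job. Leave any green or red look-alike of the hook alone.

How it is judged:
By the outcome, as a careful person would: the job done as asked, in the order asked, and still so for the second after the job is handed in, with the robot touching nothing.
It also fails if it takes over 72 s, if anything falls off the work surface, if the arm or the gripper's body presses on something with over 40 N, if the wrist force passes 120 N, or if a joint passes its speed limit or range.

## Robot

A 6-joint arm with a two-finger parallel gripper is mounted at the origin on the work surface. World frame = base frame: x ahead of the robot, y to its left, z up, the work surface at z = 0. Lengths are in mm, angles in rad, forces in N, time in s.
With the tool pointing down it reaches from about 350 to 875 mm from the base axis. Payload 4.2 kg.
Tool frame: the origin (TCP) lies at the very end of the fingers, on their centre line; the grasp point (between the pads) lies 19 mm behind it; z points along the fingers, y is the line along which they close (so a half turn about z gives the same grasp; the last joint's range is limited). The gripper opens to 85 mm and grips with 20 to 120 N. Pads are 22 mm wide; open, the fingers measure 114 mm over their backs; the gripper's body (76 mm by 85 mm) begins 54 mm behind the grasp point. The pads swing forward as they close: fully open they stand 13 mm farther back than shut.
Start: joints at [1.476, 0.385, 0.008, 0, -1.194, -0.259], TCP at [216.508, 586.279, 231.312] pointing down, gripper open.
Joint ranges: [-3.14, 3.14], [-1.21, 2.06], [-1.07, 1.41], [-3.16, 2.05], [-2.99, -0.16], [-3.1, 3.1]. Speed limits (rad/s): [2.79, 2.79, 3.14, 3.14, 3.14, 3.14].

## Interface

Orientations are given as a unit quaternion [x, y, z, w].
In Python, from bench import arm, optics gives the robot as it stands. The module is installed in compiled form; this text tells all that it offers.
- The arm moves only by the tool step_arm, never from a script. Its argument "motion" is a list of rows, each an object with "dr": the turn, a rotation vector about the tool's x, y, z in units of 8 degrees (1.0 is 8 degrees), a list of three; "slide": the shift along the tool's x, y, z in mm, a list of three; "jaw": the finger opening in mm, from 0 to 85.4. A call has exactly 8 rows; each row is the pose to reach, as a shift and turn from the pose commanded when the call began, along the tool's axes at that moment; what a row does not reach only later rows make up. A row lasts 1/8 s, in which the tool goes at most 62.5 mm and 10.7 degrees, less where a joint would pass 70% of its speed; a pose out of reach is approached as far as the arm can. A call with a gripper value outside its range is refused whole. The fingers move at their own pace and stop on an object; the grip force is fixed at half the most. Time passes only in rows, so rows that repeat a pose let the fingers close, or fill a call up. It gives the time, the measured TCP pose, the force, the opening and the grip force at its end, in the units of the state.
- arm.read_state(): the state, without advancing time (a new reading comes with each control period).
- optics.get_image(name): name is "scene" or "side" or "wrist"; returns the picture (480x640x3 uint8, blue, green, red); there is no depth.
- optics.camera_info(name): a dict with "camera_matrix" (3x3 intrinsics, pixels), "view" (4x4, takes a point from world to camera coordinates); the wrist camera has in their place "T_tool_cam" (4x4, takes a point from camera to tool coordinates, whose origin is the TCP and whose axes are the flange's). Camera axes: x right, y up, looking along -z (the intrinsics and any distortion apply to the point x, -y, -z); pixel columns grow to the right and rows downward; lengths in mm; the calibration is good to about 2 mm. A picture is of the moment at which its call begins: read the wrist's pose just before it. camera_info takes no time and is no camera call.
- arm.job_done(): hands the job in; it is judged then, once.
The state is a dict: "clock": time; "joints": joint angles; "joint_vel": joint speeds; "joint_efforts": joint torques, N m; "position": TCP position; "ee_rot": TCP orientation; "contact_force": force on the tool from outside, world axes, zero at the start; "wrist_torque": the same for the moment, N m; "gripper_width": finger opening in mm; "grasp_force": force on a finger pad.
Only numpy, scipy, OpenCV 4.12 (cv2) and the standard library are available. Lean on these libraries where they do the work, as an engineer would, in place of code of your own. Each camera call takes 0.05 s, during which the arm holds its last target. There are 200 camera calls.

## Working session

There is one attempt and no reset: what is moved stays moved. The work goes in short steps, Python scripts to look and compute and a tool call to move; the robot and the scene stay as the last step left them, time stands still between calls to the robot, and variables do not carry over. Pictures are saved under pics/ and viewed, at most 10 in all, crops included, and the job is handed in when it is done.

Besides the shell and the picture viewer there is one more tool, called after "Emit:" by a JSON object that holds its "api" and its "payload", one argument or row to a line. step_arm: Moves the arm, as the interface text tells. Its arguments: {"type":"object","properties":{"motion":{"type":"array","items":{"type":"object","properties":{"dr":{"type":"array","items":{"type":"number"}},"slide":{"type":"array","items":{"type":"number"}},"jaw":{"type":"number"}}}}},"required":["motion"]}

```bash
mkdir -p pics; cat > h.py <<'E'
import numpy as np, cv2
from scipy.spatial.transform import Rotation as R
from bench import arm, optics
def cam(n):
    i=optics.camera_info(n); K=np.array(i["camera_matrix"],float)
    if n=="wrist":
        s=arm.read_state(); T=np.eye(4); T[:3,:3]=R.from_quat(s["ee_rot"]).as_matrix(); T[:3,3]=s["position"]
        C=T@np.array(i["T_tool_cam"])
    else: C=np.linalg.inv(np.array(i["view"]))
    return K,C,i
def ray(c,uv):
    K,C,i=c; d=i.get("distortion"); d=None if d is None else np.array(d,float)
    p=cv2.undistortPoints(np.array([[uv]],float),K,d)[0,0]
    v=C[:3,:3]@np.array([p[0],-p[1],-1]); return C[:3,3],v/np.linalg.norm(v)
def onz(c,uv,z,ax=2):
    o,v=ray(c,uv); return o+v*(z-o[ax])/v[ax]
def two(c1,u1,c2,u2):
    o1,v1=ray(c1,u1);o2,v2=ray(c2,u2)
    t=np.linalg.lstsq(np.c_[v1,-v2],o2-o1,rcond=None)[0]
    a=o1+v1*t[0];b=o2+v2*t[1]; return (a+b)/2,np.linalg.norm(a-b)
def proj(c,P):
    K,C,i=c; q=np.linalg.inv(C)@np.r_[P,1]; d=i.get("distortion"); d=None if d is None else np.array(d,float)
    return cv2.projectPoints(np.array([[q[0],-q[1],-q[2]]]),np.zeros(3),np.zeros(3),K,d)[0].ravel()
E
python3 - <<'E'
from h import *
for n in("scene","side","wrist"):
    cv2.imwrite(f"pics/{n}0.png",optics.get_image(n)); i=optics.camera_info(n); print(n,{k:(np.round(v,3).tolist() if not isinstance(v,str) else v) for k,v in i.items()})
print(arm.read_state())
E
```

```text
scene {'camera_matrix': [[538.162, 0.0, 316.235], [0.0, 538.162, 232.777], [0.0, 0.0, 1.0]], 'view': [[-0.018, 1.0, 0.004, -56.147], [-0.629, -0.014, 0.777, 245.968], [0.777, 0.012, 0.629, -1626.857], [0.0, 0.0, 0.0, 1.0]]}
side {'camera_matrix': [[450.128, 0.0, 322.757], [0.0, 450.128, 240.431], [0.0, 0.0, 1.0]], 'view': [[-0.927, -0.376, 0.014, 578.877], [0.216, -0.502, 0.838, -249.137], [-0.308, 0.779, 0.546, -919.96], [0.0, 0.0, 0.0, 1.0]]}
wrist {'camera_matrix': [[336.968, 0.0, 325.236], [0.0, 336.968, 240.559], [0.0, 0.0, 1.0]], 'T_tool_cam': [[0.0, 0.954, 0.301, 77.176], [1.0, -0.0, 0.0, 0.685], [0.0, 0.301, -0.954, -141.706], [0.0, 0.0, 0.0, 1.0]]}
{'clock': 0.15, 'joints': array([ 1.47556873e+00,  3.85381117e-01,  6.93658523e-03, -3.19920108e-04,
       -1.19398860e+00, -2.58604088e-01]), 'joint_vel': array([-0.00086077, -0.00285303,  0.00316504,  0.00059927,  0.00064949,
       -0.00049143]), 'joint_efforts': array([-9.11073203e-04, -3.92678511e+01,  1.88584077e+01,  4.18864042e+00,
       -3.39220685e-03,  4.09964489e-07]), 'position': array([216.3994183 , 585.87872981, 230.47567611]), 'ee_rot': array([ 9.84380446e-01, -1.76052396e-01, -8.14141196e-05,  8.27808478e-04]), 'contact_force': array([-0.54915361,  0.02197528,  0.35488913]), 'wrist_torque': array([-0.00862879, -0.02356403, -0.04462017]), 'grasp_force': 0.0, 'gripper_width': 85.21684859062965}
```

View pics/scene0.png

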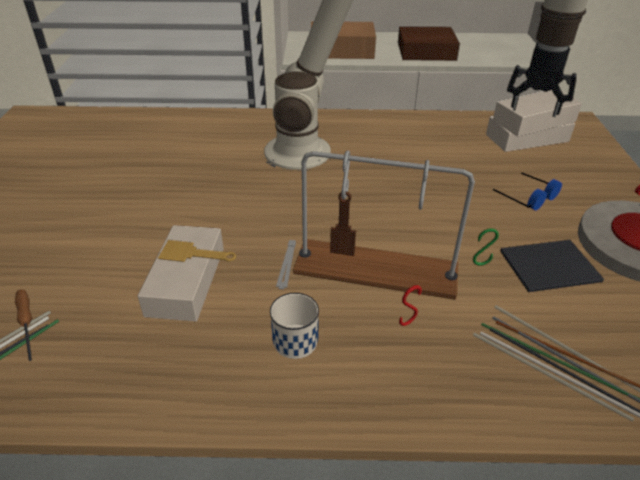

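View pics/side0.png

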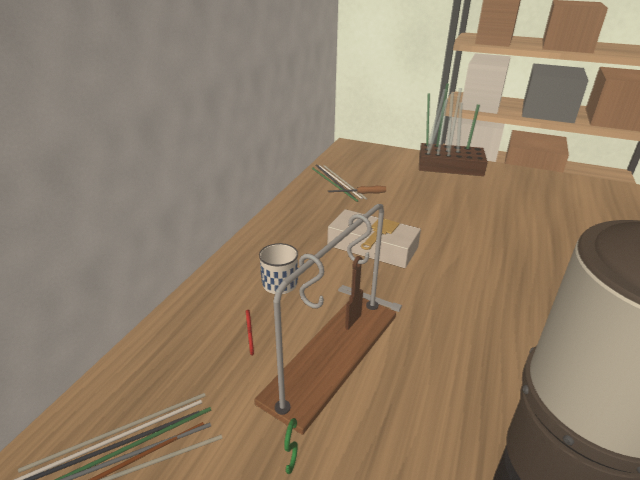

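The scene picture shows the brass paddle on the brick at about (200,253), with its hole near (232,257). The rail's bar runs from (307,155) to (470,178). Hook candidates in the scene picture:
- Steel hook at (425,185): bare, on the bar. It is also at (312,280) in the side picture.
- Steel hook at (346,175): carries the wooden paddle.
- Green look-alike at (486,247) and red look-alike at (410,305): both lie on the bench.

The one meant is the bare steel hook at (425,185). I'll confirm it in an enlarged crop.

```bash
python3 - <<'E'
from h import *
a=cv2.imread("pics/scene0.png");b=cv2.imread("pics/side0.png")
A=cv2.resize(a[145:225,385:485],(400,320),interpolation=cv2.INTER_CUBIC)
B=cv2.resize(a[220:300,140:240],(400,320),interpolation=cv2.INTER_CUBIC)
C=cv2.resize(b[200:320,260:410],(400,320),interpolation=cv2.INTER_CUBIC)
cv2.imwrite("pics/crop0.png",cv2.resize(np.vstack([np.hstack([A,B]),np.hstack([C,C*0])]),(750,600)))
s=cam("scene");d=cam("side")
print("cam",s[1][:3,3],d[1][:3,3])
for uv in((312,157),(345,161),(425,166),(464,176)): print("bar",uv,onz(s,uv,285).round(1))
for uv in((280,290),(381,208)): print("bar side",onz(d,uv,285).round(1))
hsv=cv2.cvtColor(a,cv2.COLOR_BGR2HSV)
m=cv2.inRange(hsv,(18,110,80),(32,255,255)); m[:225]=0;m[275:]=0;m[:,:150]=0;m[:,250:]=0
ys,xs=np.nonzero(m); print(len(xs),xs.min(),xs.max(),ys.min(),ys.max())
E
```

```text
cam [1418.38419588   78.32255542  832.08713504] [307.22648106 809.21675835 703.04705764]
bar (312, 157) [506.5  55.8 285. ]
bar (345, 161) [519.9 120.1 285. ]
bar (425, 166) [534.4 272.6 285. ]
bar (464, 176) [567.8 340.5 285. ]
bar side [550.3 359.4 285. ]
bar side [482.8  63.  285. ]
900 155 246 225 274
```

View pics/crop0.png

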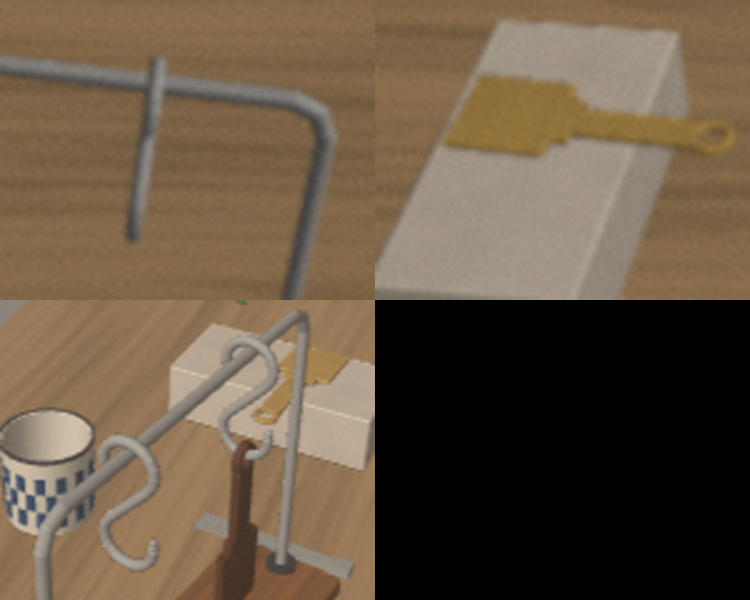

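The crop shows that the bare steel S-hook on the bar is the right one, with its tip and its lower opening on the robot's side. In the scene picture its top is at (426.9,161.5) and its bottom at (420.2,208.5). In the side picture its top is at (308.8,255), its flank at (322,270) and its bottom at (316,306). The brass hole is at (230,256) in the scene picture.

```bash
cat >> h.py <<'E'
def delta(P,yaw=None,tilt=None):
    "tool slide and dr (8deg units) from measured pose to TCP P with tool down and tool-x yaw (deg)"
    s=arm.read_state(); r=R.from_quat(s["ee_rot"]); sl=r.inv().apply(np.array(P)-s["position"])
    out=sl.round(1).tolist()
    if yaw is not None:
        y=np.radians(yaw); t=R.from_matrix(np.c_[[np.cos(y),np.sin(y),0],[np.sin(y),-np.cos(y),0],[0,0,-1]])
        out=(out,(np.degrees((r.inv()*t).as_rotvec())/8).round(2).tolist())
    return out
E
python3 - <<'E'
from h import *
s=cam("scene");d=cam("side")
for uv in((385,162.3),(426.3,167.1),(462.3,171.7)): print("bar",onz(s,uv,285).round(1))
for uv in((284,284),(374,212),(307,266)): print("bar side",onz(d,uv,285).round(1))
print("top",two(s,(426.9,162),d,(308.8,256)))
print("bot",two(s,(420.2,207.5),d,(316,305)))
h=onz(s,(230.1,256),66.5);b=onz(s,(175.5,251.5),66.5); print("hole",h,b,np.linalg.norm(h-b))
h2=onz(d,(260+262/2.5,200+115/2.5),66.5);print("hole side",h2)
print(two(s,(230.1,256),d,(260+264/2.5,200+115/2.5)))
E
```

```text
bar [522.8 197.2 285. ]
bar [538.3 274.5 285. ]
bar [553.  340.2 285. ]
bar side [551.1 344.7 285. ]
bar side [490.7  83.3 285. ]
bar side [537.9 290.3 285. ]
top (array([539.79849294, 275.32725514, 295.52052688]), np.float64(3.8249764252458105))
bot (array([532.5886415 , 272.90698494, 188.91316251]), np.float64(8.033616441163357))
hole [ 555.35515372 -119.03784829   66.5       ] [ 543.289367   -239.23562754   66.5       ] 120.80185985221935
hole side [ 557.63661382 -117.26898068   66.5       ]
(array([ 555.71684585, -118.77671398,   66.41819284]), np.float64(0.7471065832182965))
```

```bash
python3 - <<'E'
from h import *
print(delta([517,280,350],-12.3))
E
```

```text
([388.0, 182.9, -119.2], [0.01, -0.0, -1.0])
```

Emit:
{"api": "step_arm", "payload": {
  "motion": [
    {"dr":[0,0,0],"slide":[0,0,-50],"jaw":50},
    {"dr":[0,0,0],"slide":[30,15,-100],"jaw":50},
    {"dr":[0,0,-0.2],"slide":[80,40,-119],"jaw":50},
    {"dr":[0,0,-0.4],"slide":[135,65,-119],"jaw":50},
    {"dr":[0,0,-0.6],"slide":[190,90,-119],"jaw":50},
    {"dr":[0,0,-0.8],"slide":[245,115,-119],"jaw":50},
    {"dr":[0,0,-1],"slide":[300,140,-119],"jaw":50},
    {"dr":[0,0,-1],"slide":[350,165,-119],"jaw":50}
  ]
}}

```text
clock: 1.15
position: [488.8, 308.5, 350.0]
ee_rot: [0.994, -0.107, -0.0, 0.0]
contact_force: [0.1, 1.0, 0.5]
gripper_width: 49.8
grasp_force: 0.0
```

```bash
python3 - <<'E'
from h import *
print(arm.read_state()["position"],arm.read_state()["clock"],delta([517,280,350],-12.3))
E
```

```text
[488.75549671 308.52395043 350.0143978 ] 1.15 ([33.7, 21.9, 0.0], [0.0, 0.0, 0.0])
```

Emit:
{"api": "step_arm", "payload": {
  "motion": [
    {"dr":[0,0,0],"slide":[17,11,0],"jaw":45},
    {"dr":[0,0,0],"slide":[34,22,0],"jaw":45},
    {"dr":[0,0,0],"slide":[34,22,0],"jaw":45},
    {"dr":[0,0,0],"slide":[34,22,0],"jaw":45},
    {"dr":[0,0,0],"slide":[34,22,0],"jaw":45},
    {"dr":[0,0,0],"slide":[34,22,0],"jaw":45},
    {"dr":[0,0,0],"slide":[34,22,0],"jaw":45},
    {"dr":[0,0,0],"slide":[34,22,0],"jaw":45}
  ]
}}

```text
clock: 2.15
position: [516.1, 281.6, 350.3]
ee_rot: [0.994, -0.107, 0.0, -0.0]
contact_force: [-0.5, 0.3, -0.2]
gripper_width: 45.1
grasp_force: 0.0
```

```bash
python3 - <<'E'
from h import *
c=cam("wrist"); im=optics.get_image("wrist"); cv2.imwrite("pics/w1.png",im)
import pickle; pickle.dump(c,open("w1.pkl","wb"))
print(arm.read_state()["position"])
for P in((539.5,275.5,294),(520,279.8,274),(517,280,350),(550,333,285),(520,190,285)): print(P,proj(c,np.array(P)).round(1))
E
```

```text
[516.14869065 281.59811346 350.33804858]
(539.5, 275.5, 294) [325.8 225.6]
(520, 279.8, 274) [325.6 246.4]
(517, 280, 350) [326.8 303.7]
(550, 333, 285) [233.8 224.9]
(520, 190, 285) [464.1 223.4]
```

View pics/w1.png

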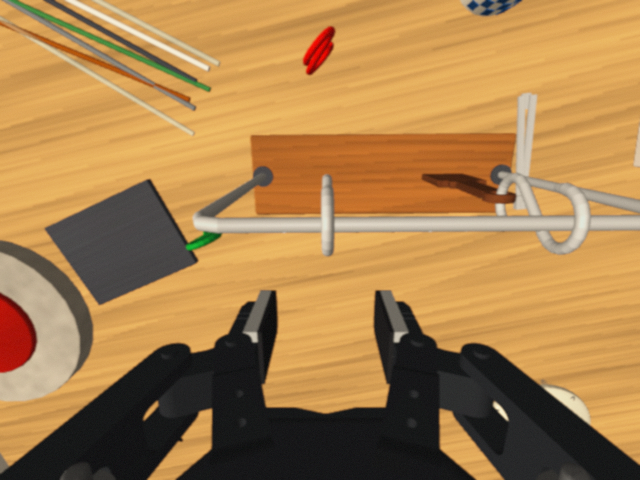

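The wrist picture shows the hook's flank end at (328,254), its upper bend running up to (325,176), and the bar at row 223. These agree with my estimates to about 2 mm. The finger paths on both sides of the hook are clear.

Emit:
{"api": "step_arm", "payload": {
  "motion": [
    {"dr":[0,0,0],"slide":[0,1,20],"jaw":45},
    {"dr":[0,0,0],"slide":[0,1,40],"jaw":45},
    {"dr":[0,0,0],"slide":[0,1,55],"jaw":45},
    {"dr":[0,0,0],"slide":[0,1,70],"jaw":45},
    {"dr":[0,0,0],"slide":[0,1,82],"jaw":45},
    {"dr":[0,0,0],"slide":[0,1,92],"jaw":45},
    {"dr":[0,0,0],"slide":[0,1,94],"jaw":45},
    {"dr":[0,0,0],"slide":[0,1,94],"jaw":45}
  ]
}}

```text
clock: 3.2
position: [516.2, 280.6, 256.6]
ee_rot: [0.994, -0.107, 0.0, -0.0]
contact_force: [-0.2, 1.0, -0.0]
gripper_width: 45.0
grasp_force: 0.0
```

```bash
python3 - <<'E'
from h import *
im=optics.get_image("wrist");s=optics.get_image("side")
print(arm.read_state()["position"],delta([517,279,255],-12.3))
c=cam("wrist"); print([proj(c,np.array(p)).round(0) for p in((539.5,275,285),(520,279,274))])
cv2.imwrite("pics/w2.png",np.hstack([cv2.resize(im,(400,300)),cv2.resize(s[200:350,240:440],(400,300))]))
E
```

```text
[516.27010112 280.72219296 256.91460526] ([1.1, 1.5, 1.9], [-0.01, -0.01, 0.0])
[array([325., 285.]), array([326., 318.])]
```

View pics/w2.png

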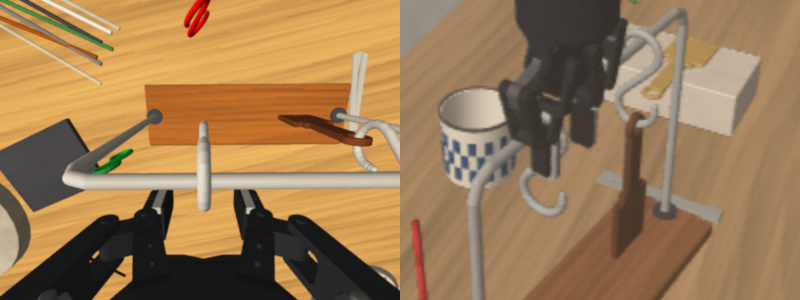

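The left half shows the open fingers straddling the hook's flank at (204,200), clear of the bar (row 181). The right half confirms the same from the side. I'll close now.

Emit:
{"api": "step_arm", "payload": {
  "motion": [
    {"dr":[0,0,0],"slide":[0,0,1],"jaw":30},
    {"dr":[0,0,0],"slide":[0,0,1],"jaw":20},
    {"dr":[0,0,0],"slide":[0,0,1],"jaw":12},
    {"dr":[0,0,0],"slide":[0,0,1],"jaw":6},
    {"dr":[0,0,0],"slide":[0,0,1],"jaw":3},
    {"dr":[0,0,0],"slide":[0,0,1],"jaw":3},
    {"dr":[0,0,0],"slide":[0,0,1],"jaw":3},
    {"dr":[0,0,0],"slide":[0,0,1],"jaw":3}
  ]
}}

```text
clock: 4.3
position: [516.0, 280.5, 255.4]
ee_rot: [0.994, -0.107, 0.0, 0.0]
contact_force: [-1.2, -1.1, 1.6]
gripper_width: 6.6
grasp_force: 58.4
```

Emit:
{"api": "step_arm", "payload": {
  "motion": [
    {"dr":[0,0,0],"slide":[0,0,-8],"jaw":3},
    {"dr":[0,0,0],"slide":[0,0,-15],"jaw":3},
    {"dr":[0,0,0],"slide":[-4,0,-20],"jaw":3},
    {"dr":[0,0,0],"slide":[-9,0,-26],"jaw":3},
    {"dr":[0,0,0],"slide":[-18,0,-36],"jaw":3},
    {"dr":[0,0,0],"slide":[-30,0,-50],"jaw":3},
    {"dr":[0,0,0],"slide":[-42,0,-63],"jaw":3},
    {"dr":[0,0,0],"slide":[-70,0,-80],"jaw":3}
  ]
}}

```text
clock: 5.3
position: [446.9, 295.5, 336.1]
ee_rot: [0.994, -0.107, -0.0, 0.0]
contact_force: [0.2, 0.7, -1.0]
gripper_width: 6.5
grasp_force: 58.4
```

```bash
python3 - <<'E'
from h import *
s=optics.get_image("scene");d=optics.get_image("side")
st=arm.read_state();print(st["position"],st["contact_force"],st["grasp_force"])
cv2.imwrite("pics/g1.png",np.hstack([cv2.resize(s[100:250,300:500],(400,300)),cv2.resize(d[150:330,240:480],(400,300))]))
E
```

```text
[446.33704982 296.31217896 338.98006889] [-0.82454645  0.32439814 -0.28139075] 58.3897103369236
```

View pics/g1.png

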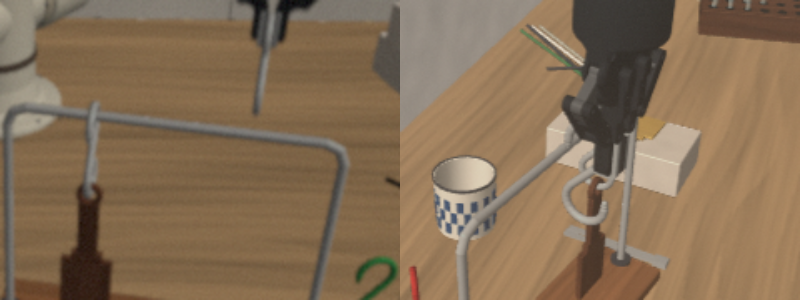

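The hook is off the bar and held firmly. The wooden paddle is untouched.

```bash
python3 - <<'E'
from h import *
s=cam("scene");d=cam("side");st=arm.read_state()
r=R.from_quat(st["ee_rot"])
def hk(x,z): return st["position"]+r.apply([24+x,0,11.4-z])
for n,c,(x0,y0,k) in(("scene",s,(300,100,2)),("side",d,(240,150,1.6667))):
    for q in((0,-50),(-20,-23),(20,-30),(15,-17)): print(n,q,((proj(c,hk(*q))-[x0,y0])*k).round(0))
p=onz(s,(230,256),66.5)
for P in((440,150,420),(480,-40,400),(559,-88,250),(559,-88,83)): print(P,delta(P,84.3))
print("mug",onz(s,(295,350),0),"tw",onz(s,(291,243),5),onz(s,(281,286),5))
E
```

```text
scene (0, -50) [259. 104.]
scene (-20, -23) [264.  71.]
scene (20, -30) [260.  97.]
scene (15, -17) [262.  83.]
side (0, -50) [179. 218.]
side (-20, -23) [200. 202.]
side (20, -30) [161. 193.]
side (15, -17) [167. 183.]
(440, 150, 420) ([24.8, 144.0, -81.7], [-0.01, -0.05, -12.05])
(480, -40, 400) ([103.8, 321.4, -62.3], [-0.01, -0.05, -12.05])
(559, -88, 250) ([190.6, 352.5, 87.8], [-0.01, -0.05, -12.05])
(559, -88, 83) ([190.1, 353.4, 254.8], [-0.01, -0.05, -12.05])
mug [751.62971204  28.41521229   0.        ] tw [436.11947628   3.65948989   5.        ] [581.88333301 -10.20857658   5.        ]
```

Emit:
{"api": "step_arm", "payload": {
  "motion": [
    {"dr":[0,0,0],"slide":[0,20,-40],"jaw":3},
    {"dr":[0,0,-1],"slide":[5,60,-75],"jaw":3},
    {"dr":[0,0,-2.2],"slide":[15,105,-82],"jaw":3},
    {"dr":[0,0,-3.4],"slide":[30,150,-82],"jaw":3},
    {"dr":[0,0,-4.6],"slide":[50,195,-82],"jaw":3},
    {"dr":[0,0,-5.8],"slide":[70,240,-75],"jaw":3},
    {"dr":[0,0,-7],"slide":[90,285,-68],"jaw":3},
    {"dr":[0,0,-8.2],"slide":[104,321,-62],"jaw":3}
  ]
}}

```text
clock: 6.4
position: [480.9, -42.1, 397.2]
ee_rot: [0.893, 0.451, 0.0, 0.0]
contact_force: [0.4, 0.3, 0.0]
gripper_width: 6.5
grasp_force: 58.6
```

```bash
python3 - <<'E'
from h import *
print(arm.read_state()["joints"])
for P in((559,-88,250),(559,-88,110)): print(P,delta(P,84.3))
E
```

```text
[ 2.50091626e-01  6.15149081e-02 -8.50945620e-03  4.19568367e-05
 -1.50066974e+00  2.25630230e+00]
(559, -88, 250) ([9.4, 90.1, 147.2], [0.0, -0.0, -3.84])
(559, -88, 110) ([9.4, 90.1, 287.2], [0.0, -0.0, -3.84])
```

Emit:
{"api": "step_arm", "payload": {
  "motion": [
    {"dr":[0,0,-1],"slide":[2,25,10],"jaw":3},
    {"dr":[0,0,-2],"slide":[5,50,25],"jaw":3},
    {"dr":[0,0,-2.8],"slide":[9,75,65],"jaw":3},
    {"dr":[0,0,-3.4],"slide":[9,90,110],"jaw":3},
    {"dr":[0,0,-3.4],"slide":[9,90,150],"jaw":3},
    {"dr":[0,0,-3.4],"slide":[9,90,190],"jaw":3},
    {"dr":[0,0,-3.4],"slide":[9,90,200],"jaw":3},
    {"dr":[0,0,-3.4],"slide":[9,90,200],"jaw":3}
  ]
}}

```text
clock: 7.4
position: [559.0, -87.0, 197.8]
ee_rot: [0.763, 0.646, -0.0, 0.0]
contact_force: [0.7, -1.5, -0.4]
gripper_width: 6.8
grasp_force: 58.5
```

```bash
python3 - <<'E'
from h import *
st=arm.read_state();print(st["position"],st["joints"][5])
im=optics.get_image("wrist");s=optics.get_image("scene");d=optics.get_image("side")
cv2.imwrite("pics/a1.png",np.vstack([np.hstack([cv2.resize(im,(400,300)),cv2.resize(s[170:290,140:300],(400,300))]),np.hstack([cv2.resize(d[170:290,310:470],(400,300)),np.zeros((300,400,3),np.uint8)])]))
r=R.from_quat(st["ee_rot"])
def hk(x,z): return st["position"]+r.apply([24+x,0,11.4-z])
H=np.array([556,-118.8,69])
for n,c,o,k in(("w",cam("wrist"),(0,0),.625),("s",cam("scene"),(140,170),2.5),("d",cam("side"),(310,170),2.5)):
    for nm,P in(("tip",hk(-20,-20)),("bot",hk(0,-50)),("hole",H)): print(n,nm,((proj(c,P)-o)*k).round(0))
print(delta([556,-84,83],80),delta([555.6,-122.8,83],80))
E
```

```text
[559.00304569 -86.96815511 197.84887391] 2.8439982387640454
w tip [202. 169.]
w bot [202. 139.]
w hole [204. 166.]
s tip [257. 126.]
s bot [283. 158.]
s hole [225. 213.]
d tip [131. 120.]
d bot [119. 157.]
d hole [139. 188.]
([2.1, -4.7, 116.4], [0.03, -0.0, 0.07]) ([-36.3, 1.3, 116.4], [0.03, -0.0, 0.07])
```

View pics/a1.png

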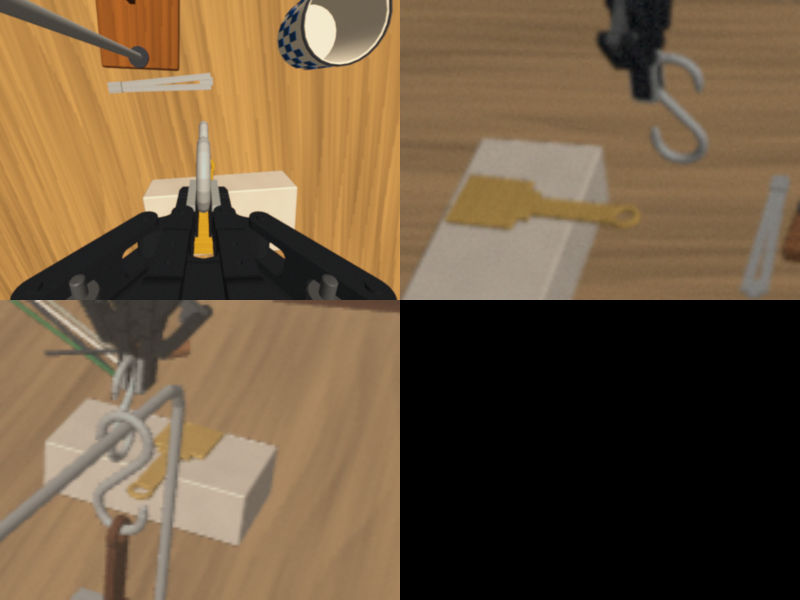

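The scene part (upper right) shows the tip at (656,131), the hook's bottom at (683,160) and the hole at (625,215). All three agree with my prediction to about 2 mm. I'll descend beside the handle end.

Emit:
{"api": "step_arm", "payload": {
  "motion": [
    {"dr":[0,0,0],"slide":[0,1,25],"jaw":3},
    {"dr":[0,0,0],"slide":[0,1,50],"jaw":3},
    {"dr":[0,0,0],"slide":[0,1,75],"jaw":3},
    {"dr":[0,0,0],"slide":[0,1,95],"jaw":3},
    {"dr":[0,0,0],"slide":[0,1,108],"jaw":3},
    {"dr":[0,0,0],"slide":[0,1,115],"jaw":3},
    {"dr":[0,0,0],"slide":[0,1,115],"jaw":3},
    {"dr":[0,0,0],"slide":[0,1,115],"jaw":3}
  ]
}}

```text
clock: 8.55
position: [560.2, -87.0, 83.2]
ee_rot: [0.763, 0.646, 0.001, 0.001]
contact_force: [-0.0, 0.7, -0.7]
gripper_width: 6.3
grasp_force: 58.6
```

```bash
python3 - <<'E'
from h import *
st=arm.read_state();print(st["position"],st["contact_force"])
im=optics.get_image("wrist");s=optics.get_image("scene")
W=cv2.resize(im[200:400,220:430],(400,380),interpolation=3);S=cv2.resize(s[200:295,170:270],(400,380),interpolation=3)
cv2.imwrite("pics/a2.png",np.hstack([W,S]))
r=R.from_quat(st["ee_rot"])
def hk(x,z): return st["position"]+r.apply([24+x,0,11.4-z])
H=np.array([556,-118.8,69])
for n,c,o,k in(("w",cam("wrist"),(220,200),1.9),("s",cam("scene"),(170,200),4)):
    for nm,P in(("tip",hk(-20,-20)),("bot",hk(0,-50)),("hole",H)): print(n,nm,((proj(c,P)-o)*k).round(0))
print(delta([555.6,-122.8,83],80))
E
```

```text
[560.2240717  -87.01822324  83.17147877] [-0.001339    0.72268864 -0.69015532]
w tip [200. 135.]
w bot [200.  43.]
w hole [204. 276.]
s tip [308. 252.]
s bot [348. 298.]
s hole [240. 221.]
([-36.0, 1.5, 0.0], [0.01, -0.0, 0.07])
```

View pics/a2.png

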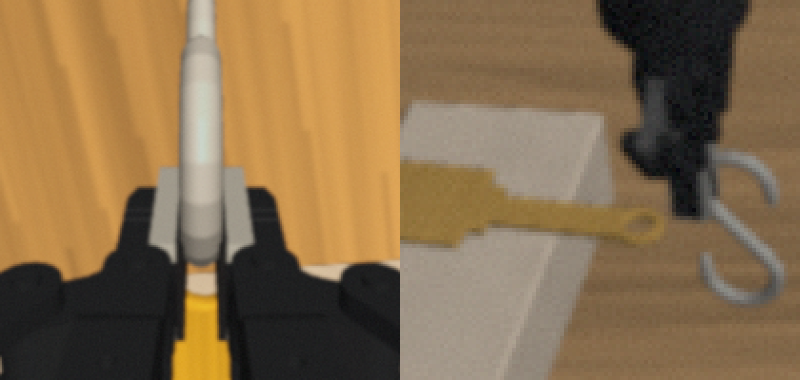

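The hook tip is at (705,255) and the hole at (642,222) in the right half, again as predicted. I'll move it under the hole.

Emit:
{"api": "step_arm", "payload": {
  "motion": [
    {"dr":[0,0,0],"slide":[-8,1.5,0],"jaw":3},
    {"dr":[0,0,0],"slide":[-16,1.5,0],"jaw":3},
    {"dr":[0,0,0],"slide":[-24,1.5,0],"jaw":3},
    {"dr":[0,0,0],"slide":[-31,1.5,0],"jaw":3},
    {"dr":[0,0,0],"slide":[-35.5,1.5,0],"jaw":3},
    {"dr":[0,0,0],"slide":[-35.5,1.5,0],"jaw":3},
    {"dr":[0,0,0],"slide":[-35.5,1.5,0],"jaw":3},
    {"dr":[0,0,0],"slide":[-35.5,1.5,0],"jaw":3}
  ]
}}

```text
clock: 9.65
position: [555.2, -122.1, 82.3]
ee_rot: [0.763, 0.646, 0.0, -0.0]
contact_force: [0.6, -0.9, -1.2]
gripper_width: 6.4
grasp_force: 58.6
```

```bash
python3 - <<'E'
from h import *
st=arm.read_state();print(st["position"],st["contact_force"])
im=optics.get_image("wrist");s=optics.get_image("scene");d=optics.get_image("side")
f=lambda a,x,y,w,h:cv2.resize(a[y:y+h,x:x+w],(400,300),interpolation=3)
cv2.imwrite("pics/a3.png",np.vstack([np.hstack([f(im,225,230,200,150),f(s,190,220,80,60)]),np.hstack([f(d,330,210,80,60),f(d,330,210,80,60)*0])]))
r=R.from_quat(st["ee_rot"])
def hk(x,z): return st["position"]+r.apply([24+x,0,11.4-z])
H=np.array([556,-118.8,69])
for n,c,o,k in(("w",cam("wrist"),(225,230),2),("s",cam("scene"),(190,220),5),("d",cam("side"),(330,210),5)):
    for nm,P in(("tip",hk(-20,-20)),("bot",hk(0,-50)),("hole",H)): print(n,nm,((proj(c,P)-o)*k).round(0))
print(delta([555.6,-122.8,83],80))
E
```

```text
[ 555.24362222 -122.07187381   82.3177556 ] [ 0.63998089 -0.87054158 -1.15674518]
w tip [200.  82.]
w bot [200. -15.]
w hole [201. 112.]
s tip [206. 208.]
s bot [256. 264.]
s hole [200. 177.]
d tip [176. 205.]
d bot [154. 272.]
d hole [178. 175.]
([-0.6, 0.5, -0.7], [-0.0, -0.0, 0.07])
```

View pics/a3.png

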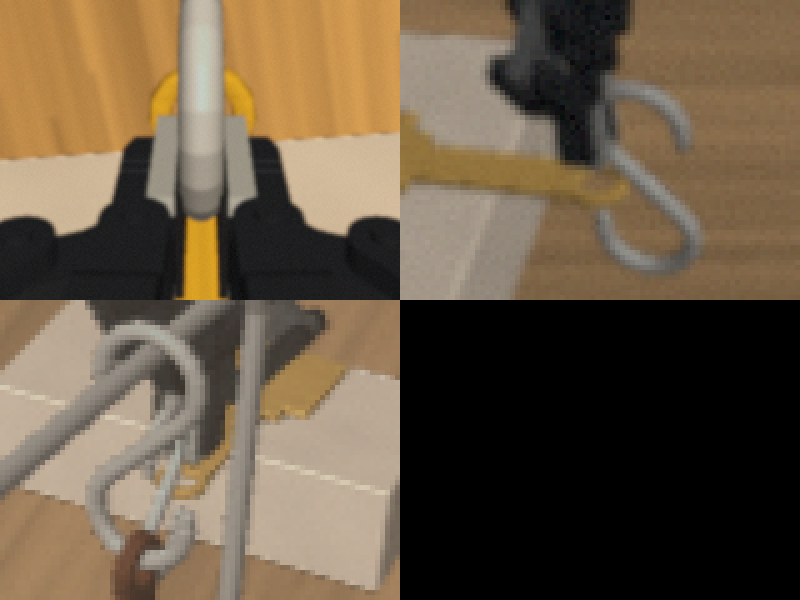

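In the wrist part the ring is centred on column 203 and the hook on 201. In the scene part the tip at (603,205) is just below the hole. The alignment is good, so I'll raise it.

Emit:
{"api": "step_arm", "payload": {
  "motion": [
    {"dr":[0,0,0],"slide":[-1,0.5,-5],"jaw":3},
    {"dr":[0,0,0],"slide":[-1,0.5,-9],"jaw":3},
    {"dr":[0,0,0],"slide":[-1,0.5,-13],"jaw":3},
    {"dr":[0,0,0],"slide":[-1,0.5,-17],"jaw":3},
    {"dr":[0,0,0],"slide":[-1,0.5,-21],"jaw":3},
    {"dr":[0,0,0],"slide":[-1,0.5,-25],"jaw":3},
    {"dr":[0,0,0],"slide":[-1,0.5,-28],"jaw":3},
    {"dr":[0,0,0],"slide":[-1,0.5,-28],"jaw":3}
  ]
}}

```text
clock: 10.8
position: [555.7, -123.4, 110.6]
ee_rot: [0.763, 0.646, 0.0, 0.0]
contact_force: [-0.4, -0.1, -0.9]
gripper_width: 6.6
grasp_force: 58.6
```

```bash
python3 - <<'E'
from h import *
st=arm.read_state();print(st["position"],st["contact_force"])
im=optics.get_image("wrist");s=optics.get_image("scene");d=optics.get_image("side")
f=lambda a,x,y,w,h:cv2.resize(a[y:y+h,x:x+w],(400,300),interpolation=3)
cv2.imwrite("pics/a4.png",np.hstack([f(im,225,230,200,150),f(s,190,210,80,60)]))
E
```

```text
[ 555.69394987 -123.3676074   110.62422287] [-0.39638072 -0.14418153 -0.8573981 ]
```

View pics/a4.png

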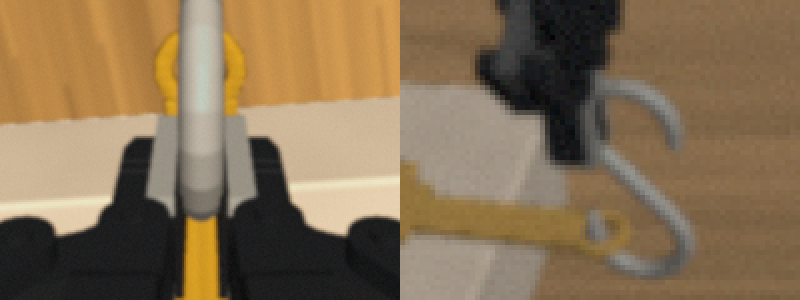

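The tip is through the hole: in the right half it shows at (597,225) inside the ring around (607,230). In the left half the ring surrounds the hook. I'll lift slowly, drawing toward the blade.

Emit:
{"api": "step_arm", "payload": {
  "motion": [
    {"dr":[0,0,0],"slide":[-3,0,-6],"jaw":3},
    {"dr":[0,0,0],"slide":[-7,0,-11],"jaw":3},
    {"dr":[0,0,0],"slide":[-11,0,-16],"jaw":3},
    {"dr":[0,0,0],"slide":[-14,0,-22],"jaw":3},
    {"dr":[0,0,0],"slide":[-16,0,-29],"jaw":3},
    {"dr":[0,0,0],"slide":[-18,0,-36],"jaw":3},
    {"dr":[0,0,0],"slide":[-20,0,-43],"jaw":3},
    {"dr":[0,0,0],"slide":[-22,0,-50],"jaw":3}
  ]
}}

```text
clock: 11.95
position: [551.8, -145.3, 160.9]
ee_rot: [0.763, 0.646, -0.0, 0.0]
contact_force: [-0.3, 0.7, -2.0]
gripper_width: 6.4
grasp_force: 58.5
```

Emit:
{"api": "step_arm", "payload": {
  "motion": [
    {"dr":[0,0,0],"slide":[-3,0,-9],"jaw":3},
    {"dr":[0,0,0],"slide":[-6,0,-18],"jaw":3},
    {"dr":[0,0,0],"slide":[-9,0,-27],"jaw":3},
    {"dr":[0,0,0],"slide":[-12,0,-36],"jaw":3},
    {"dr":[0,0,0],"slide":[-15,0,-45],"jaw":3},
    {"dr":[0,0,0],"slide":[-18,0,-54],"jaw":3},
    {"dr":[0,0,0],"slide":[-21,0,-62],"jaw":3},
    {"dr":[0,0,0],"slide":[-24,0,-70],"jaw":3}
  ]
}}

```text
clock: 12.95
position: [547.9, -168.9, 230.8]
ee_rot: [0.763, 0.646, -0.0, -0.0]
contact_force: [0.4, -0.6, -2.2]
gripper_width: 6.5
grasp_force: 58.4
```

```bash
python3 - <<'E'
from h import *
st=arm.read_state();print(st["position"],st["contact_force"],st["joints"][5])
a=optics.get_image("scene"); cv2.imwrite("pics/l1.png",a)
hsv=cv2.cvtColor(a,cv2.COLOR_BGR2HSV)
m=cv2.inRange(hsv,(18,110,80),(32,255,255)); m[:100]=0;m[300:]=0;m[:,:100]=0;m[:,260:]=0
n,l,t,c=cv2.connectedComponentsWithStats(m); k=1+np.argmax(t[1:,4]); print(t[k],c[k])
E
```

```text
[ 547.87025176 -168.88662163  230.75916352] [ 0.38058392 -0.64402376 -2.17867204] 2.9929536168677062
[161 211  53  47 288] [185.93402778 233.1875    ]
```

Emit:
{"api": "step_arm", "payload": {
  "motion": [
    {"dr":[0,0,0],"slide":[0,0,-8],"jaw":3},
    {"dr":[0,0,0],"slide":[0,0,-17],"jaw":3},
    {"dr":[0,0,0],"slide":[0,0,-27],"jaw":3},
    {"dr":[0,0,0],"slide":[0,0,-38],"jaw":3},
    {"dr":[0,0,0],"slide":[0,0,-50],"jaw":3},
    {"dr":[0,0,0],"slide":[0,0,-63],"jaw":3},
    {"dr":[0,0,0],"slide":[0,0,-77],"jaw":3},
    {"dr":[0,0,0],"slide":[0,0,-90],"jaw":3}
  ]
}}

```text
clock: 14.0
position: [548.0, -168.7, 321.4]
ee_rot: [0.763, 0.646, 0.0, 0.0]
contact_force: [-0.0, -0.3, -3.5]
gripper_width: 6.6
grasp_force: 58.3
```

Emit:
{"api": "step_arm", "payload": {
  "motion": [
    {"dr":[0,0,0],"slide":[0,0,-14],"jaw":3},
    {"dr":[0,0,0],"slide":[0,0,-28],"jaw":3},
    {"dr":[0,0,0],"slide":[0,0,-42],"jaw":3},
    {"dr":[0,0,0],"slide":[0,0,-56],"jaw":3},
    {"dr":[0,0,0],"slide":[0,0,-70],"jaw":3},
    {"dr":[0,0,0],"slide":[0,0,-84],"jaw":3},
    {"dr":[0,0,0],"slide":[0,0,-98],"jaw":3},
    {"dr":[0,0,0],"slide":[0,0,-100],"jaw":3}
  ]
}}

```text
clock: 15.0
position: [548.3, -168.9, 421.8]
ee_rot: [0.763, 0.646, 0.001, 0.001]
contact_force: [-0.5, -0.2, -3.9]
gripper_width: 6.5
grasp_force: 58.5
```

```bash
python3 - <<'E'
from h import *
st=arm.read_state();print(st["position"],st["contact_force"],st["joints"])
r=R.from_quat(st["ee_rot"])
def hk(x,z): return st["position"]+r.apply([24+x,0,11.4-z])
for n in("scene","side"):
    a=optics.get_image(n); cv2.imwrite(f"pics/l2{n}.png",a)
    m=cv2.inRange(cv2.cvtColor(a,cv2.COLOR_BGR2HSV),(18,110,80),(32,255,255)); m[:60]=0
    if n=="scene": m[300:]=0;m[:,:100]=0;m[:,300:]=0
    k_,l,t,c=cv2.connectedComponentsWithStats(m); o=np.argsort(-t[1:,4])[:2]+1
    print(n,[(t[i].tolist(),c[i].round(0).tolist()) for i in o])
    q=cam(n); print("pred hole,tip of blade",proj(q,hk(0,-54)).round(0),proj(q,hk(0,-204)).round(0))
E
```

```text
[ 548.28133995 -168.8888637   421.77165152] [-0.51150503 -0.24038394 -3.88766302] [-1.64144661e-02  2.29552043e-01  2.50305354e-01  2.24339372e-04
 -1.58908727e+00  2.99258943e+00]
scene [([194, 127, 18, 83, 663], [202.0, 173.0]), ([271, 245, 2, 1, 2], [272.0, 245.0])]
pred hole,tip of blade [200. 135.] [210. 202.]
side [([361, 127, 27, 70, 976], [375.0, 171.0]), ([292, 418, 1, 1, 1], [292.0, 418.0])]
pred hole,tip of blade [379. 133.] [374. 193.]
```

```bash
cat > plan.py <<'E'
from h import *
from scipy.interpolate import CubicSpline
st=arm.read_state(); x=R.from_quat(st["ee_rot"]).as_matrix()[:,0]; y0=np.degrees(np.arctan2(x[1],x[0]))
def plan(W,yaw1,ncall):
    W=np.vstack([st["position"],W]); L=np.r_[0,np.cumsum(np.linalg.norm(np.diff(W,axis=0),axis=1))]; sp=CubicSpline(L/L[-1],W)
    n=8*ncall; base=(st["position"],y0)
    for c in range(ncall):
        rows=[]
        for k in range(8):
            t=(8*c+k+1)/n; s=t**3*(10-15*t+6*t*t); P=sp(s); yw=y0+(yaw1-y0)*s; b=np.radians(base[1]); d=P-base[0]
            rows.append([round(d@[np.cos(b),np.sin(b),0]),round(d@[np.sin(b),-np.cos(b),0]),round(-d[2]),round((base[1]-yw)/8,1)])
        print(rows)
        r=rows[-1]; base=(base[0]+r[0]*np.array([np.cos(b),np.sin(b),0])+r[1]*np.array([np.sin(b),-np.cos(b),0])+[0,0,-r[2]],base[1]-8*r[3])
        print("  end",base[0].round(0),round(base[1],1))
E
python3 - <<'E'
from plan import *
plan([(470,-70,420),(415,50,420),(415,180,420),(430,299,420)],-12.3,4)
E
```

```text
[[0, 0, 0, np.float64(0.0)], [1, -1, 0, np.float64(0.0)], [2, -3, 0, np.float64(0.1)], [5, -6, 0, np.float64(0.2)], [9, -11, 0, np.float64(0.3)], [15, -18, 0, np.float64(0.6)], [23, -28, 0, np.float64(0.9)], [33, -39, 0, np.float64(1.2)]]
  end [ 515. -130.  420.] 70.9
[[10, -16, 0, np.float64(0.4)], [21, -33, 0, np.float64(0.9)], [35, -53, 0, np.float64(1.4)], [50, -73, 0, np.float64(2.0)], [68, -94, 0, np.float64(2.6)], [88, -115, 0, np.float64(3.3)], [110, -134, 0, np.float64(3.9)], [134, -151, 0, np.float64(4.6)]]
  end [416.  46. 420.] 34.1
[[12, -27, 0, np.float64(0.7)], [27, -51, 0, np.float64(1.3)], [44, -75, 0, np.float64(2.0)], [61, -96, 0, np.float64(2.6)], [78, -115, 0, np.float64(3.2)], [94, -133, 0, np.float64(3.7)], [108, -148, 0, np.float64(4.2)], [120, -162, 0, np.float64(4.6)]]
  end [424. 248. 420.] -2.7
[[1, -15, 0, np.float64(0.4)], [2, -27, 0, np.float64(0.6)], [3, -37, 0, np.float64(0.9)], [3, -43, 0, np.float64(1.0)], [3, -48, 0, np.float64(1.1)], [3, -50, 0, np.float64(1.2)], [3, -51, 0, np.float64(1.2)], [3, -51, 0, np.float64(1.2)]]
  end [430. 299. 420.] -12.3
```

Emit:
{"api": "step_arm", "payload": {
  "motion": [
    {"dr":[0,0,0],"slide":[0,0,0],"jaw":3},
    {"dr":[0,0,0],"slide":[1,-1,0],"jaw":3},
    {"dr":[0,0,0.1],"slide":[2,-3,0],"jaw":3},
    {"dr":[0,0,0.2],"slide":[5,-6,0],"jaw":3},
    {"dr":[0,0,0.3],"slide":[9,-11,0],"jaw":3},
    {"dr":[0,0,0.6],"slide":[15,-18,0],"jaw":3},
    {"dr":[0,0,0.9],"slide":[23,-28,0],"jaw":3},
    {"dr":[0,0,1.2],"slide":[33,-39,0],"jaw":3}
  ]
}}

```text
clock: 16.1
position: [514.3, -129.3, 420.3]
ee_rot: [0.815, 0.579, 0.0, -0.0]
contact_force: [0.2, 0.1, -2.5]
gripper_width: 6.2
grasp_force: 58.4
```

Emit:
{"api": "step_arm", "payload": {
  "motion": [
    {"dr":[0,0,0.4],"slide":[10,-16,0],"jaw":3},
    {"dr":[0,0,0.9],"slide":[21,-33,0],"jaw":3},
    {"dr":[0,0,1.4],"slide":[35,-53,0],"jaw":3},
    {"dr":[0,0,2.0],"slide":[50,-73,0],"jaw":3},
    {"dr":[0,0,2.6],"slide":[68,-94,0],"jaw":3},
    {"dr":[0,0,3.3],"slide":[88,-115,0],"jaw":3},
    {"dr":[0,0,3.9],"slide":[110,-134,0],"jaw":3},
    {"dr":[0,0,4.6],"slide":[134,-151,0],"jaw":3}
  ]
}}

```text
clock: 17.1
position: [414.8, 47.0, 420.7]
ee_rot: [0.956, 0.292, 0.001, -0.0]
contact_force: [-0.3, 0.2, -3.9]
gripper_width: 6.1
grasp_force: 58.4
```

Emit:
{"api": "step_arm", "payload": {
  "motion": [
    {"dr":[0,0,0.7],"slide":[12,-27,0],"jaw":3},
    {"dr":[0,0,1.3],"slide":[27,-51,0],"jaw":3},
    {"dr":[0,0,2.0],"slide":[44,-75,0],"jaw":3},
    {"dr":[0,0,2.6],"slide":[61,-96,0],"jaw":3},
    {"dr":[0,0,3.2],"slide":[78,-115,0],"jaw":3},
    {"dr":[0,0,3.7],"slide":[94,-133,0],"jaw":3},
    {"dr":[0,0,4.2],"slide":[108,-148,0],"jaw":3},
    {"dr":[0,0,4.6],"slide":[120,-162,0],"jaw":3}
  ]
}}

```text
clock: 18.1
position: [423.9, 248.4, 420.4]
ee_rot: [1.0, -0.024, -0.0, -0.0]
contact_force: [0.5, -1.0, -3.5]
gripper_width: 6.4
grasp_force: 58.6
```

Emit:
{"api": "step_arm", "payload": {
  "motion": [
    {"dr":[0,0,0.4],"slide":[1,-15,0],"jaw":3},
    {"dr":[0,0,0.6],"slide":[2,-27,0],"jaw":3},
    {"dr":[0,0,0.9],"slide":[3,-37,0],"jaw":3},
    {"dr":[0,0,1.0],"slide":[3,-43,0],"jaw":3},
    {"dr":[0,0,1.1],"slide":[3,-48,0],"jaw":3},
    {"dr":[0,0,1.2],"slide":[3,-50,0],"jaw":3},
    {"dr":[0,0,1.2],"slide":[3,-51,0],"jaw":3},
    {"dr":[0,0,1.2],"slide":[3,-51,0],"jaw":3}
  ]
}}

```text
clock: 19.1
position: [429.8, 298.3, 420.4]
ee_rot: [0.994, -0.107, 0.0, -0.0]
contact_force: [0.6, 0.2, -4.0]
gripper_width: 6.3
grasp_force: 58.8
```

```bash
cat > chk.py <<'E'
from h import *
def chk(tag,origin=None):
    st=arm.read_state();print(st["clock"],st["position"].round(1),st["contact_force"].round(1),round(st["gripper_width"],1))
    r=R.from_quat(st["ee_rot"])
    def hk(x,z): return st["position"]+r.apply([24+x,0,11.4-z])
    for n in("scene","side"):
        a=optics.get_image(n); cv2.imwrite(f"pics/{tag}{n}.png",a)
        m=cv2.inRange(cv2.cvtColor(a,cv2.COLOR_BGR2HSV),(20,140,70),(32,255,255)); m[:60]=0
        k_,l,t,c=cv2.connectedComponentsWithStats(m); o=np.argsort(-t[1:,4])[:2]+1
        q=cam(n); print(n,[(t[i].tolist(),c[i].round(1).tolist()) for i in o],"pred hole,blade mid",proj(q,hk(0,-54)).round(0),proj(q,hk(0,-174)).round(0))
E
python3 -c "
from chk import *
chk('t1'); print(delta([446.9,295.5,336.1],-12.3))"
```

```text
19.1 [429.8 298.3 420.4] [ 0.6  0.2 -4. ] 6.3
scene [([426, 117, 12, 34, 133], [432.1, 132.0]), ([426, 149, 17, 16, 84], [434.6, 157.1])] pred hole,blade mid [434. 113.] [426. 166.]
side [] pred hole,blade mid [361. 241.] [356. 306.]
([17.3, -0.8, 84.3], [-0.0, -0.0, 0.0])
```

Emit:
{"api": "step_arm", "payload": {
  "motion": [
    {"dr":[0,0,0],"slide":[1,0,6],"jaw":3},
    {"dr":[0,0,0],"slide":[4,0,18],"jaw":3},
    {"dr":[0,0,0],"slide":[7,0,34],"jaw":3},
    {"dr":[0,0,0],"slide":[10,0,50],"jaw":3},
    {"dr":[0,0,0],"slide":[13,0,64],"jaw":3},
    {"dr":[0,0,0],"slide":[16,0,75],"jaw":3},
    {"dr":[0,0,0],"slide":[17,0,81],"jaw":3},
    {"dr":[0,0,0],"slide":[17,0,82],"jaw":3}
  ]
}}

```text
clock: 20.2
position: [446.4, 294.7, 338.0]
ee_rot: [0.994, -0.107, -0.0, 0.0]
contact_force: [0.0, -1.0, -3.8]
gripper_width: 6.6
grasp_force: 58.7
```

Emit:
{"api": "step_arm", "payload": {
  "motion": [
    {"dr":[0,0,0],"slide":[0,0,0],"jaw":3},
    {"dr":[0,0,0],"slide":[0,0,0],"jaw":3},
    {"dr":[0,0,0],"slide":[0,0,0],"jaw":3},
    {"dr":[0,0,0],"slide":[0,0,0],"jaw":3},
    {"dr":[0,0,0],"slide":[0,0,0],"jaw":3},
    {"dr":[0,0,0],"slide":[0,0,0],"jaw":3},
    {"dr":[0,0,0],"slide":[0,0,0],"jaw":3},
    {"dr":[0,0,0],"slide":[0,0,0],"jaw":3}
  ]
}}

```text
clock: 21.2
position: [446.4, 294.9, 338.3]
ee_rot: [0.994, -0.107, 0.0, -0.0]
contact_force: [0.4, -0.3, -4.1]
gripper_width: 6.5
grasp_force: 58.7
```

```bash
python3 - <<'E'
from chk import *
chk('t2'); c=cam("wrist"); im=optics.get_image("wrist"); cv2.imwrite("pics/t2w.png",im)
f=lambda a,x,y,w,h:cv2.resize(a[y:y+h,x:x+w],(400,300),interpolation=3)
new=f(im,225,230,200,150); old=cv2.imread("pics/a4.png")[:,:400]
# hook centre columns profile and hook edges
for nm,a in(("old",old),("new",new)):
    g=cv2.cvtColor(a,cv2.COLOR_BGR2HSV); sat=g[...,1].astype(int)
    for y in(20,60,100,150,190,205):
        row=a[y,150:255].astype(int).sum(1)//3; print(nm,y,row[::6].tolist())
print([proj(c,P).round(0) for P in np.array([[539,275,285],[520,190,285]])])
E
```

```text
21.2 [446.4 294.9 338.3] [ 0.4 -0.3 -4.1] 6.5
scene [([410, 173, 28, 38, 234], [424.2, 194.3]), ([428, 156, 5, 8, 16], [430.2, 159.3])] pred hole,blade mid [428. 154.] [421. 203.]
side [] pred hole,blade mid [348. 283.] [345. 339.]
old 20 [122, 133, 131, 135, 128, 109, 149, 171, 182, 179, 175, 159, 125, 134, 136, 132, 133, 140]
old 60 [117, 121, 136, 132, 116, 115, 158, 180, 191, 191, 183, 170, 131, 122, 133, 137, 126, 134]
old 100 [122, 118, 110, 127, 128, 115, 158, 180, 195, 192, 180, 167, 133, 132, 131, 123, 128, 132]
old 150 [59, 144, 143, 141, 136, 97, 142, 165, 176, 176, 168, 149, 105, 142, 144, 143, 138, 44]
old 190 [144, 145, 142, 143, 86, 69, 95, 115, 130, 132, 120, 113, 68, 102, 142, 144, 143, 140]
old 205 [27, 29, 62, 156, 94, 35, 89, 106, 117, 117, 116, 101, 33, 120, 149, 55, 29, 26]
new 20 [134, 136, 140, 144, 144, 178, 193, 185, 171, 145, 117, 96, 116, 158, 161, 166, 166, 166]
new 60 [155, 160, 160, 159, 161, 196, 209, 205, 195, 170, 142, 107, 110, 163, 162, 160, 157, 159]
new 100 [165, 165, 166, 167, 168, 206, 219, 223, 214, 190, 153, 116, 102, 164, 162, 161, 162, 161]
new 150 [43, 104, 105, 102, 102, 196, 220, 221, 210, 188, 155, 117, 90, 104, 104, 101, 101, 34]
new 190 [102, 105, 105, 104, 63, 175, 205, 200, 192, 167, 132, 101, 66, 79, 104, 103, 106, 101]
new 205 [22, 24, 73, 187, 118, 67, 202, 198, 182, 159, 127, 95, 40, 147, 175, 60, 23, 23]
[array([324., 100.]), array([486., 101.])]
```

```bash
python3 - <<'E'
from h import *
st=arm.read_state();c=cam("wrist");r=R.from_quat(st["ee_rot"])
hk=lambda x,z: st["position"]+r.apply([24+x,0,11.4-z])
for q in((20,20),(24,25),(24,30),(15,-17),(24,-30),(-24,30),(-20,26)): print(q,proj(c,hk(*q)).round(1))
im=cv2.imread("pics/t2w.png")
for y in range(180,350,4): print(y,im[y,[318,322,326,330]].astype(int).sum(1)//3, cv2.cvtColor(im,cv2.COLOR_BGR2HSV)[y,[318,324,330],1], end=" | " if y%8 else "\n")
E
```

```text
(20, 20) [323.5 219.7]
(24, 25) [323.4 212.8]
(24, 30) [323.4 215.8]
(15, -17) [323.9 211.8]
(24, -30) [324.  190.4]
(-24, 30) [323.5 328.1]
(-20, 26) [323.6 314.7]
180 [168 166 166 166] [149 150 151] | 184 [166 164 166 166] [150 150 150]
188 [168 164 165 167] [148 147 150] | 192 [162 159 155 140] [157 155 168]
196 [ 96 154 120  94] [188  34  80] | 200 [133 185 157 100] [101  35  38]
204 [146 187 159 105] [87 35 34] | 208 [149 186 155 107] [83 36 29]
212 [155 200 173 114] [74 31 32] | 216 [161 202 173 118] [73 32 32]
220 [162 150 117  98] [72 37 38] | 224 [163 153 120  91] [48 35 36]
228 [171 163 137 101] [33 37 29] | 232 [191 182 156 119] [33 34 34]
236 [193 184 155 120] [35 32 34] | 240 [193 182 155 117] [32 35 33]
244 [200 200 177 136] [31 34 33] | 248 [209 202 178 139] [30 32 36]
252 [212 202 181 141] [32 32 35] | 256 [210 204 180 139] [30 33 37]
260 [209 203 178 142] [29 32 37] | 264 [216 215 197 152] [24 30 34]
268 [220 220 201 155] [22 28 35] | 272 [220 221 201 155] [23 28 35]
276 [220 221 202 156] [21 28 32] | 280 [219 220 202 153] [21 29 36]
284 [219 222 203 154] [22 27 36] | 288 [221 220 198 158] [20 28 35]
292 [219 220 197 157] [20 31 33] | 296 [222 218 198 157] [20 31 36]
300 [220 220 196 155] [20 29 38] | 304 [219 217 197 156] [21 30 38]
308 [217 211 190 150] [28 33 33] | 312 [216 211 187 147] [28 32 38]
316 [216 212 185 146] [27 32 37] | 320 [215 210 186 147] [27 30 34]
324 [206 206 184 136] [30 33 38] | 328 [204 195 168 129] [32 33 34]
332 [202 195 168 127] [32 34 37] | 336 [166 174 154 107] [33 35 35]
340 [104 160 146 145] [157  87 147] | 344 [106 152 152 153] [158 155 151]
348 [103 142 144 145] [155 155 153] |
```

The hook's outline in the wrist view has not shifted in the grip. I'll retrace the lift-off path in reverse, slowly.

Emit:
{"api": "step_arm", "payload": {
  "motion": [
    {"dr":[0,0,0],"slide":[6,-0.5,3],"jaw":3},
    {"dr":[0,0,0],"slide":[16,-1,9],"jaw":3},
    {"dr":[0,0,0],"slide":[27,-1,17],"jaw":3},
    {"dr":[0,0,0],"slide":[37,-1,27],"jaw":3},
    {"dr":[0,0,0],"slide":[46,-1,37],"jaw":3},
    {"dr":[0,0,0],"slide":[54,-1,46],"jaw":3},
    {"dr":[0,0,0],"slide":[60,-1,53],"jaw":3},
    {"dr":[0,0,0],"slide":[63,-1,56],"jaw":3}
  ]
}}

```text
clock: 22.35
position: [508.3, 282.2, 281.6]
ee_rot: [0.994, -0.107, -0.0, 0.0]
contact_force: [-0.3, -0.4, -3.2]
gripper_width: 6.4
grasp_force: 58.7
```

Emit:
{"api": "step_arm", "payload": {
  "motion": [
    {"dr":[0,0,0],"slide":[2,0,2],"jaw":3},
    {"dr":[0,0,0],"slide":[4,0,5],"jaw":3},
    {"dr":[0,0,0],"slide":[6,0,8],"jaw":3},
    {"dr":[0,0,0],"slide":[8,0,12],"jaw":3},
    {"dr":[0,0,0],"slide":[8,0,16],"jaw":3},
    {"dr":[0,0,0],"slide":[8,0,20],"jaw":3},
    {"dr":[0,0,0],"slide":[8,0,23],"jaw":3},
    {"dr":[0,0,0],"slide":[8,0,25],"jaw":3}
  ]
}}

```text
clock: 23.35
position: [516.0, 280.7, 257.1]
ee_rot: [0.994, -0.107, -0.0, 0.0]
contact_force: [-0.2, 1.1, -2.9]
gripper_width: 6.4
grasp_force: 58.7
```

```bash
python3 -c "
from chk import *
chk('h1'); print(delta([516,280.5,255.4],-12.3))"
```

```text
23.35 [516.  280.7 257.1] [-0.2  1.1 -2.9] 6.4
scene [([402, 238, 16, 22, 103], [408.3, 250.3]), ([413, 241, 16, 20, 88], [421.3, 250.2])] pred hole,blade mid [421. 207.] [414. 252.]
side [] pred hole,blade mid [310. 305.] [310. 355.]
([0.2, 0.1, 1.7], [0.0, 0.0, 0.0])
```

Emit:
{"api": "step_arm", "payload": {
  "motion": [
    {"dr":[0,0,0],"slide":[0,0,0.5],"jaw":3},
    {"dr":[0,0,0],"slide":[0,0,1],"jaw":3},
    {"dr":[0,0,0],"slide":[0,0,1.5],"jaw":3},
    {"dr":[0,0,0],"slide":[0,0,2],"jaw":3},
    {"dr":[0,0,0],"slide":[0,0,2],"jaw":3},
    {"dr":[0,0,0],"slide":[0,0,2],"jaw":3},
    {"dr":[0,0,0],"slide":[0,0,2],"jaw":3},
    {"dr":[0,0,0],"slide":[0,0,2],"jaw":3}
  ]
}}

```text
clock: 24.45
position: [516.1, 280.7, 255.5]
ee_rot: [0.994, -0.107, 0.0, -0.0]
contact_force: [-0.7, -0.1, -2.1]
gripper_width: 6.3
grasp_force: 58.8
```

Emit:
{"api": "step_arm", "payload": {
  "motion": [
    {"dr":[0,0,0],"slide":[0,0,0.3],"jaw":3},
    {"dr":[0,0,0],"slide":[0,0,0.6],"jaw":3},
    {"dr":[0,0,0],"slide":[0,0,0.8],"jaw":3},
    {"dr":[0,0,0],"slide":[0,0,0.8],"jaw":3},
    {"dr":[0,0,0],"slide":[0,0,0.8],"jaw":3},
    {"dr":[0,0,0],"slide":[0,0,0.8],"jaw":3},
    {"dr":[0,0,0],"slide":[0,0,0.8],"jaw":3},
    {"dr":[0,0,0],"slide":[0,0,0.8],"jaw":3}
  ]
}}

```text
clock: 25.45
position: [516.2, 280.8, 255.1]
ee_rot: [0.994, -0.107, 0.0, -0.0]
contact_force: [-2.1, -0.1, 5.3]
gripper_width: 6.3
grasp_force: 59.6
```

Emit:
{"api": "step_arm", "payload": {
  "motion": [
    {"dr":[0,0,0],"slide":[0,0,0],"jaw":3},
    {"dr":[0,0,0],"slide":[0,0,0],"jaw":3},
    {"dr":[0,0,0],"slide":[0,0,0],"jaw":3},
    {"dr":[0,0,0],"slide":[0,0,0],"jaw":3},
    {"dr":[0,0,0],"slide":[0,0,0],"jaw":3},
    {"dr":[0,0,0],"slide":[0,0,0],"jaw":3},
    {"dr":[0,0,0],"slide":[0,0,0],"jaw":3},
    {"dr":[0,0,0],"slide":[0,0,0],"jaw":3}
  ]
}}

```text
clock: 26.45
position: [516.2, 280.7, 255.1]
ee_rot: [0.994, -0.107, 0.0, -0.0]
contact_force: [-2.4, -0.6, 5.5]
gripper_width: 6.6
grasp_force: 59.7
```

Emit:
{"api": "step_arm", "payload": {
  "motion": [
    {"dr":[0,0,0],"slide":[0,0,-0.4],"jaw":3},
    {"dr":[0,0,0],"slide":[0,0,-0.5],"jaw":3},
    {"dr":[0,0,0],"slide":[0,0,-0.5],"jaw":7},
    {"dr":[0,0,0],"slide":[0,0,-0.5],"jaw":9},
    {"dr":[0,0,0],"slide":[0,0,-0.5],"jaw":12},
    {"dr":[0,0,0],"slide":[0,0,-0.5],"jaw":20},
    {"dr":[0,0,0],"slide":[0,0,-0.5],"jaw":35},
    {"dr":[0,0,0],"slide":[0,0,-0.5],"jaw":50}
  ]
}}

```text
clock: 27.45
position: [516.0, 280.7, 254.9]
ee_rot: [0.994, -0.107, -0.0, 0.0]
contact_force: [0.5, -0.6, -0.3]
gripper_width: 49.6
grasp_force: 0.0
```

```bash
python3 -c "
from chk import *
chk('r1')"
```

```text
27.45 [516.  280.7 254.9] [ 0.5 -0.6 -0.3] 49.6
scene [([401, 238, 26, 24, 178], [415.0, 249.5]), ([412, 214, 11, 26, 88], [417.5, 226.6])] pred hole,blade mid [421. 208.] [414. 253.]
side [] pred hole,blade mid [310. 306.] [310. 355.]
```

Released; the paddle hangs in place. I'll retreat straight up, then back.

Emit:
{"api": "step_arm", "payload": {
  "motion": [
    {"dr":[0,0,0],"slide":[0,0,-8],"jaw":50},
    {"dr":[0,0,0],"slide":[0,0,-20],"jaw":50},
    {"dr":[0,0,0],"slide":[0,0,-35],"jaw":50},
    {"dr":[0,0,0],"slide":[0,0,-55],"jaw":50},
    {"dr":[0,0,0],"slide":[0,0,-75],"jaw":50},
    {"dr":[0,0,0],"slide":[0,0,-95],"jaw":50},
    {"dr":[0,0,0],"slide":[-25,0,-120],"jaw":50},
    {"dr":[0,0,0],"slide":[-50,0,-130],"jaw":50}
  ]
}}

```text
clock: 28.55
position: [467.2, 291.6, 387.9]
ee_rot: [0.994, -0.107, 0.001, -0.001]
contact_force: [-1.5, 0.9, 0.2]
gripper_width: 50.5
grasp_force: 0.0
```

Emit:
{"api": "step_arm", "payload": {
  "motion": [
    {"dr":[0,0,0],"slide":[-20,0,0],"jaw":50},
    {"dr":[0,0,0],"slide":[-40,0,0],"jaw":50},
    {"dr":[0,0,0],"slide":[-50,0,0],"jaw":50},
    {"dr":[0,0,0],"slide":[-50,0,0],"jaw":50},
    {"dr":[0,0,0],"slide":[-50,0,0],"jaw":50},
    {"dr":[0,0,0],"slide":[-50,0,0],"jaw":50},
    {"dr":[0,0,0],"slide":[-50,0,0],"jaw":50},
    {"dr":[0,0,0],"slide":[-50,0,0],"jaw":50}
  ]
}}

```text
clock: 29.55
position: [418.5, 301.9, 384.9]
ee_rot: [0.994, -0.107, -0.0, 0.0]
contact_force: [-0.8, 0.3, -0.6]
gripper_width: 50.1
grasp_force: 0.0
```

```bash
cat > sw.py <<'E'
from h import *
def cent(tag=None):
  for n in range(3):
    out=[]
    for c in("scene","side"):
        a=optics.get_image(c)
        if tag: cv2.imwrite(f"pics/{tag}{c}.png",a)
        h=cv2.cvtColor(a,cv2.COLOR_BGR2HSV); m=cv2.inRange(h,(19,135,60),(33,255,255)); 
        if c=="scene": m[:190]=0;m[285:]=0;m[:,:385]=0;m[:,450:]=0
        else: m[:270]=0;m[420:]=0;m[:,:260]=0;m[:,370:]=0
        y,x=np.nonzero(m); out+= [c,len(x)]+([x.mean().round(1),y.mean().round(1),x.min(),x.max(),y.min(),y.max()] if len(x) else [])
    print(arm.read_state()["clock"],*out)
E
python3 -c "
from sw import *
cent('f')"
```

```text
29.65 scene 858 414.6 240.9 398 428 203 262 side 18 307.8 333.4 304 313 302 378
29.75 scene 843 414.8 240.7 399 428 203 262 side 8 309.9 330.9 306 319 308 349
29.85 scene 851 414.8 240.8 399 428 203 262 side 16 308.1 342.7 304 313 303 373
```

Emit:
{"api": "step_arm", "payload": {
  "motion": [
    {"dr":[0,0,0],"slide":[0,0,0],"jaw":50},
    {"dr":[0,0,0],"slide":[0,0,0],"jaw":50},
    {"dr":[0,0,0],"slide":[0,0,0],"jaw":50},
    {"dr":[0,0,0],"slide":[0,0,0],"jaw":50},
    {"dr":[0,0,0],"slide":[0,0,0],"jaw":50},
    {"dr":[0,0,0],"slide":[0,0,0],"jaw":50},
    {"dr":[0,0,0],"slide":[0,0,0],"jaw":50},
    {"dr":[0,0,0],"slide":[0,0,0],"jaw":50}
  ]
}}

```text
clock: 30.85
position: [418.3, 301.9, 385.0]
ee_rot: [0.994, -0.107, -0.0, 0.0]
contact_force: [-0.5, -0.7, 0.7]
gripper_width: 50.1
grasp_force: 0.0
```

```bash
python3 -c "
from sw import *
cent('g')
# movement of other things since start
for c,b in(('scene',[(325,180,365,262),(265,290,325,360),(275,235,300,292),(400,280,425,330)]),):
    a=cv2.imread('pics/scene0.png').astype(int);z=cv2.imread('pics/gscene.png').astype(int)
    for x0,y0,x1,y1 in b: d=abs(a-z)[y0:y1,x0:x1].max(2); print((x0,y0),d.mean().round(1),(d>40).sum())
"
```

```text
30.95 scene 855 414.7 241.0 399 428 203 262 side 14 307.8 331.1 303 312 302 369
31.05 scene 855 414.7 241.1 399 429 203 262 side 14 308.3 329.0 304 310 302 357
31.15 scene 839 414.6 241.0 398 428 204 262 side 19 308.5 327.2 304 316 301 356
(325, 180) 4.2 0
(265, 290) 3.3 0
(275, 235) 3.3 0
(400, 280) 3.8 0
```

The paddle hangs still, and the other objects have not moved. I'll wait a little longer and then hand in.

Emit:
{"api": "step_arm", "payload": {
  "motion": [
    {"slide":[0,0,0],"dr":[0,0,0],"jaw":50},
    {"slide":[0,0,0],"dr":[0,0,0],"jaw":50},
    {"slide":[0,0,0],"dr":[0,0,0],"jaw":50},
    {"slide":[0,0,0],"dr":[0,0,0],"jaw":50},
    {"slide":[0,0,0],"dr":[0,0,0],"jaw":50},
    {"slide":[0,0,0],"dr":[0,0,0],"jaw":50},
    {"slide":[0,0,0],"dr":[0,0,0],"jaw":50},
    {"slide":[0,0,0],"dr":[0,0,0],"jaw":50}
  ]
}}

```text
clock: 32.15
position: [418.3, 301.9, 385.0]
ee_rot: [0.994, -0.107, 0.0, -0.0]
contact_force: [-0.1, -0.7, -0.1]
gripper_width: 50.3
grasp_force: 0.0
```

Emit:
{"api": "step_arm", "payload": {
  "motion": [
    {"slide":[0,0,0],"dr":[0,0,0],"jaw":50},
    {"slide":[0,0,0],"dr":[0,0,0],"jaw":50},
    {"slide":[0,0,0],"dr":[0,0,0],"jaw":50},
    {"slide":[0,0,0],"dr":[0,0,0],"jaw":50},
    {"slide":[0,0,0],"dr":[0,0,0],"jaw":50},
    {"slide":[0,0,0],"dr":[0,0,0],"jaw":50},
    {"slide":[0,0,0],"dr":[0,0,0],"jaw":50},
    {"slide":[0,0,0],"dr":[0,0,0],"jaw":50}
  ]
}}

```text
clock: 33.15
position: [418.3, 301.9, 385.0]
ee_rot: [0.994, -0.107, -0.0, 0.0]
contact_force: [0.4, 0.3, 0.1]
gripper_width: 50.1
grasp_force: 0.0
```

```bash
python3 -c "
from sw import *
cent(); print(arm.job_done())"
```

```text
33.25 scene 856 414.7 241.1 399 428 203 262 side 13 307.9 339.2 304 312 302 374
33.35 scene 855 414.7 240.6 399 428 203 262 side 11 306.4 345.6 304 309 308 378
33.45 scene 865 414.8 241.1 399 428 203 262 side 13 308.2 334.6 304 320 301 363
the job is handed in; nothing more can be done
None
```

The brass paddle now hangs still on the S-hook over the rail's bar, lifted by the hook alone; the wooden paddle, mug and tweezers look unmoved in the scene camera, and I handed the job in at 33 s.

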